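Roll the cap strip home

TASK

The strip of caps along the front edge of the sample block stands proud. Pick up the hand roller and roll it along that strip with firm pressure, using the roller and never your fingers on the strip or block, until every cap is fully home and the strip lies flat like the one behind it. Then park the roller standing on its wheels inside the small tray, and leave everything else where it is.

Things in the scene. Friction and masses are not known exactly. Their poses are not given: they have to be found in the camera images.
- sample_block: Fixed aluminium sample block, 84 x 200 x 40 mm (x, y, z), origin at the centre of its underside. Two rows of eight wells run along its y, at x = -20 mm (front row, nearer the robot) and x = +20 mm (rear row), each closed by a white strip of eight flat press-in caps. The rear strip is already home (top 44 mm above the worktop); the front strip stands proud.
- strip_end_a (a point): Centre of the first cap of the front strip (block's +y end), at the height its top has when fully home (44 mm above the worktop). Axes as the block's. Cap plates are 27 mm wide (x), 21.5 mm long (y), 4 mm thick, 22.5 mm apart.
- strip_end_b (a point): Centre of the last cap of the front strip (block's -y end), 157.5 mm from strip_end_a, same height when home.
- cap0 (a joint): How far cap 0 of the front strip (counted from strip_end_a) is pressed down, m: 0 = 5 mm proud (top 49 mm above the worktop), 0.005 = fully home, against a firm stop. It is a tight press fit: it moves down under about 6 N and stays where it is left.
- cap1 (a joint): How far cap 1 of the front strip (counted from strip_end_a) is pressed down, m: 0 = 5 mm proud (top 49 mm above the worktop), 0.005 = fully home, against a firm stop. It is a tight press fit: it moves down under about 6 N and stays where it is left.
- cap2 (a joint): How far cap 2 of the front strip (counted from strip_end_a) is pressed down, m: 0 = 5 mm proud (top 49 mm above the worktop), 0.005 = fully home, against a firm stop. It is a tight press fit: it moves down under about 6 N and stays where it is left.
- cap3 (a joint): How far cap 3 of the front strip (counted from strip_end_a) is pressed down, m: 0 = 5 mm proud (top 49 mm above the worktop), 0.005 = fully home, against a firm stop. It is a tight press fit: it moves down under about 6 N and stays where it is left.
- cap4 (a joint): How far cap 4 of the front strip (counted from strip_end_a) is pressed down, m: 0 = 5 mm proud (top 49 mm above the worktop), 0.005 = fully home, against a firm stop. It is a tight press fit: it moves down under about 6 N and stays where it is left.
- cap5 (a joint): How far cap 5 of the front strip (counted from strip_end_a) is pressed down, m: 0 = 5 mm proud (top 49 mm above the worktop), 0.005 = fully home, against a firm stop. It is a tight press fit: it moves down under about 6 N and stays where it is left.
- cap6 (a joint): How far cap 6 of the front strip (counted from strip_end_a) is pressed down, m: 0 = 5 mm proud (top 49 mm above the worktop), 0.005 = fully home, against a firm stop. It is a tight press fit: it moves down under about 6 N and stays where it is left.
- cap7 (a joint): How far cap 7 of the front strip (counted from strip_end_a) is pressed down, m: 0 = 5 mm proud (top 49 mm above the worktop), 0.005 = fully home, against a firm stop. It is a tight press fit: it moves down under about 6 N and stays where it is left.
- roller_grip (a point): Centre of the grip of the loose hand roller (about 0.28 kg), 56 mm above the bottom of its wheels; x along the roller (rolling direction, either way), z up. Black grip 62 mm long (x), 24 mm wide (y), 38 to 74 mm above the bottom of the wheels. Below it an aluminium carriage, 66 mm long, 36 mm wide over its axle ends, 12 to 36 mm above the bottom of the wheels. Stands on its wheels by itself.
- wheel_f (a joint): Rotation of the roller's wheel at its +x end, rad, 0 at the start; turns freely without limit when rolled. There are two rubber wheels, one behind the other, 30 mm in diameter, 24 mm wide, axles 20 mm before and behind the grip's centre.
- tray: Small shallow tray, loose, 130 x 180 x 18 mm (x, y, z), origin at the centre of its underside, z up; flat floor 4 to 5 mm above the worktop, raised rim all round.
- amber_jar: Bystander: open amber glass jar, 80 mm across, 137 mm tall; origin at the centre of its underside.
- sample_pot: Bystander: white pot with a screw lid, 55 mm across, 88 mm tall; origin at the centre of its underside.
- beaker_low: Bystander: low glass beaker, 73 mm across, 60 mm tall; origin at the centre of its underside.
- timer: Bystander: round bench timer, 66 mm across, 24 mm tall; origin at the centre of its underside.
- amber_stopper: Bystander: glass stopper, 45 mm across, 58 mm tall; origin at the centre of its underside.
- check_block: Bystander: steel check weight, 18 x 18 x 32 mm; origin at the centre of its underside.
Things that resemble listed ones, but are neither listed nor needed, are in the scene too. Of the things that look like the part that bears roller_grip, the middle-sized one is meant.

How it is judged:
On the way:
1. all eight caps of the front strip are home after the roller's wheels have rolled (turned at least 1.5 rad) (value of joint each of cap0, cap1, cap2, cap3, cap4, cap5, cap6, cap7 above 0.0035 m and (value of joint wheel_f above 1.5 rad or value of joint wheel_f below -1.5 rad)), for 0.1 s.
At the end, for the whole second after the job is handed in: All eight caps of the front strip are home to within 1.5 mm; the roller stands upright (within 0.15 rad) on its wheels on the floor of the tray, its centre no more than 50 mm (tray x) and 75 mm (tray y) from the tray's centre; the tray lies flat on the worktop (value of joint each of cap0, cap1, cap2, cap3, cap4, cap5, cap6, cap7 above 0.0035 m and x of roller_grip in the frame of tray between -0.05 and 0.05 m and y of roller_grip in the frame of tray between -0.075 and 0.075 m and z of roller_grip in the frame of tray between 0.054 and 0.068 m and angle between roller_grip's own z axis and vertical below 0.15 rad and angle between tray's own z axis and vertical below 0.1 rad and height (world z) of tray below 0.01 m); the robot touches nothing.
It fails at once if the fingers or arm press on the sample block or its caps (contact force between any of the fingers, the arm and sample_block above 3 N).
It fails at once if a bystander is shifted by more than 30 mm (distance of any of amber_jar, sample_pot, beaker_low, timer, amber_stopper, check_block from where it was at the start of the episode above 0.03 m).
It fails at once if a bystander is tipped over (angle between any of amber_jar, sample_pot, beaker_low, timer, amber_stopper, check_block's own z axis and vertical above 0.5 rad).
It also fails if it takes over 51 s, if anything falls off the work surface, if the arm or the gripper's body presses on something with over 40 N, if the wrist force passes 120 N, or if a joint passes its speed limit or range.

ROBOT

A 6-joint arm with a two-finger parallel gripper is mounted at the origin on a cart in front of the work surface, level with it; the furniture and walls round the work are solid. World frame = base frame: x ahead of the robot, y to its left, z up, the work surface at z = 0. Lengths are in m, angles in rad, forces in N, time in s.
With the tool pointing down it reaches from about 0.4 to 0.825 m from the base axis. Payload 7 kg.
Tool frame: the origin (TCP) lies between the finger pads; the fingertips stand 8 mm ahead of it and the grasp point (between the pads) lies 11 mm behind it; z points along the fingers, y is the direction in which the jaws open and shut (so a half turn about z gives the same grasp; the last joint's range is limited). The gripper opens to 85 mm and grips with 20 to 120 N. Pads are 22 mm wide; open, the fingers measure 114 mm over their backs; the gripper's body (76 mm by 85 mm) begins 54 mm behind the grasp point. The pads swing forward as they close: fully open they stand 13 mm farther back than shut.
Start: joints at [-0.947, 0.359, 0.012, 0, -1.224, -0.288], TCP at [0.222, -0.637, 0.201] pointing down, gripper open.
Joint ranges: [-3.07, 3.07], [-1.43, 2.12], [-1.02, 1.25], [-3.03, 1.67], [-3.05, -0], [-3.03, 3.03]. Speed limits (rad/s): [2.39, 2.39, 3.01, 3.14, 3.14, 3.14].

INTERFACE

Orientations are given as a 3x3 rotation matrix whose columns are the frame's x, y, z axes.
In Python, from rig import arm, eyes, close_job gives the robot as it stands. The module is installed in compiled form; this text tells all that it offers. Calls block until the motion is done:
- arm.goto(position, orientation): joint-space move of the TCP to a pose.
- arm.servo_line(position, velocity=0.15, attitude=None, f_stop=None): straight line of the TCP; attitude=None keeps the orientation; velocity is the mean speed in m/s. With f_stop (N) it stops when the force on the tool has changed by that much, and returns True; else False.
- arm.goto_joints(angles): joint-space move.
- arm.command_gripper(opening): finger opening in m; the grip force is fixed at half the most; returns when the fingers have stopped.
- arm.dwell(seconds).
- arm.ik(position, orientation): joint angles nearest the present ones, or None.
- eyes.grab_frame(name): name is "side" or "top" or "wrist"; returns the picture (384x512x3 uint8, red, green, blue); there is no depth.
- eyes.camera_params(name): a dict with "K" (3x3 intrinsics, pixels), "T" (4x4, takes a point from camera to world coordinates). Camera axes: x right, y up, looking along -z (the intrinsics and any distortion apply to the point x, -y, -z); pixel columns grow to the right and rows downward; lengths in m; the calibration is good to about 2 mm. A picture is of the moment at which its call begins: read the wrist's pose just before it. camera_params takes no time and is no camera call; for the wrist camera it gives the pose at the moment of the call.
A pose or a line that the arm cannot do raises arm.Unreachable and nothing moves.
- close_job(): hands the job in, once; it reports no verdict.
Readings, each from a call of its own:
- arm.get_clock(): time.
- arm.get_joint_positions(): joint angles.
- arm.get_joint_velocities(): joint speeds.
- arm.get_effort(): joint torques, N m.
- arm.get_position(): TCP position.
- arm.get_orientation(): TCP orientation.
- arm.get_contact_force(): force on the tool from outside, world axes, zero at the start.
- arm.get_ft_torque(): the same for the moment, N m.
- arm.get_finger_gap(): finger opening in m.
Only numpy, scipy, OpenCV 4.12 (cv2) and the standard library are available. Lean on these libraries where they do the work, as an engineer would, in place of code of your own. Each camera call takes 0.05 s, during which the arm holds its last target. There are 200 camera calls.

## Working session

There is one attempt and no reset: what is moved stays moved. The work goes in short steps, each a Python script; the robot and the scene stay as the last script left them, time stands still between calls to the robot, and variables do not carry over. Pictures are saved under pics/ and viewed, about 8 in all and at most 12, crops included, and the job is handed in when it is done.

```bash
mkdir -p pics
cat > h.py <<'E'
import numpy as np, cv2
from rig import arm, eyes, close_job
def save(n,f,crop=None,s=1):
    P=eyes.camera_params(n); im=eyes.grab_frame(n); cv2.imwrite('pics/full_'+f,im[:,:,::-1])
    if crop: im=im[crop[1]:crop[3],crop[0]:crop[2]]
    im=cv2.resize(im,None,fx=s,fy=s,interpolation=cv2.INTER_CUBIC)
    cv2.imwrite('pics/'+f,im[:,:,::-1]); return P
def world(P,u,v,z):
    K,T=P['K'],P['T']; d=np.linalg.solve(K,[u,v,1.]); d=T[:3,:3]@[d[0],-d[1],-d[2]]; o=T[:3,3]
    return o+d*(z-o[2])/d[2]
def pix(P,p):
    T=P['T']; c=T[:3,:3].T@(np.array(p)-T[:3,3]); q=P['K']@[c[0],-c[1],-c[2]]; return q[:2]/q[2]
def R(yaw): # tool down, jaw axis (tool y) at yaw+90 => tool x along yaw
    c,s=np.cos(yaw),np.sin(yaw); return np.array([[c,s,0],[s,-c,0],[0,0,-1.]])
E
python3 - <<'E'
from h import *
for n in('top','side'):
    P=save(n,n+'0.png',s=1.5); print(n,P,arm.get_clock())
print(arm.get_orientation())
E
```

```text
top {'K': array([[360.92887932,   0.        , 253.30302998],
       [  0.        , 360.92887932, 190.92055958],
       [  0.        ,   0.        ,   1.        ]]), 'T': array([[ 0.07080934,  0.97441201, -0.21332432,  0.3297147 ],
       [-0.997488  ,  0.06958463, -0.01325383, -0.03849658],
       [ 0.0019294 ,  0.21372694,  0.97689154,  1.10032279],
       [ 0.        ,  0.        ,  0.        ,  1.        ]])} 0.05
side {'K': array([[420.94310455,   0.        , 254.89499651],
       [  0.        , 420.94310455, 197.579046  ],
       [  0.        ,   0.        ,   1.        ]]), 'T': array([[ 0.81586308,  0.22181039, -0.53401084, -0.24652397],
       [-0.57823288,  0.30694159, -0.75593227, -1.14374934],
       [-0.00376349,  0.92551986,  0.37868038,  0.6116527 ],
       [ 0.        ,  0.        ,  0.        ,  1.        ]])} 0.1
[[-9.44190990e-01 -3.29397949e-01 -6.05379037e-04]
 [-3.29398475e-01  9.44190095e-01  1.30745898e-03]
 [ 1.40918583e-04  1.43390192e-03 -9.99998962e-01]]
```

View pics/top0.png

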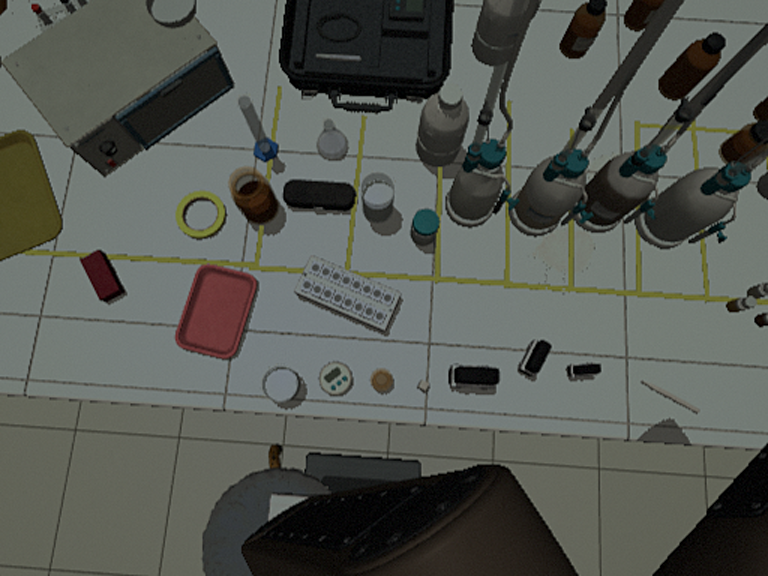

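View pics/side0.png

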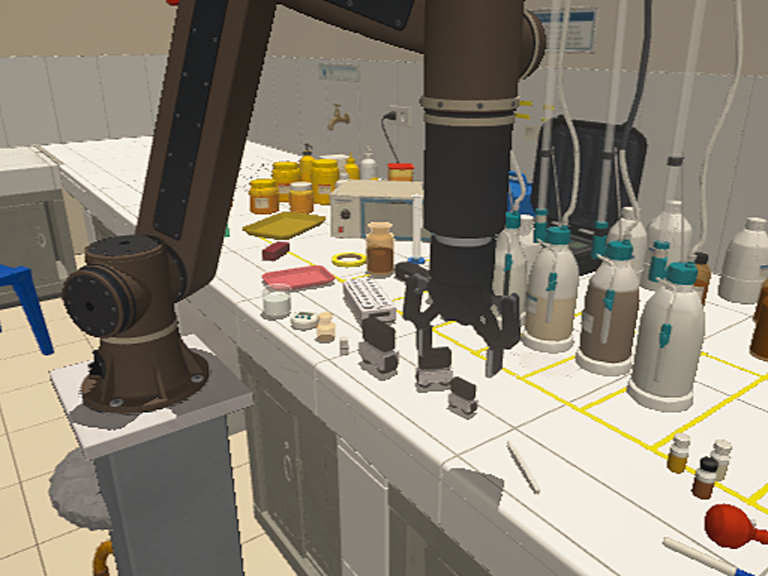

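The top view shows three rollers, at 1.5x pixels (473,377) large, (535,357) middle and (585,371) small. The block is at (348,293), with its front strip on the lower-left side, and the red tray is at (217,312). The side view confirms three standing rollers near the gripper. I'll enlarge crops to measure.

Run:
```python
import cv2,numpy as np
im=cv2.imread('pics/full_top0.png')
f=lambda x0,y0,x1,y1:cv2.convertScaleAbs(cv2.resize(im[y0:y1,x0:x1],None,fx=5,fy=5,interpolation=cv2.INTER_CUBIC),alpha=1.4)
a=f(115,160,275,230); b=f(280,215,410,265); c=np.zeros((600,800,3),np.uint8); c[:350]=a; c[350:,:650]=b
cv2.imwrite('pics/crop1.png',c)
```

```text
(no output)
```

View pics/crop1.png

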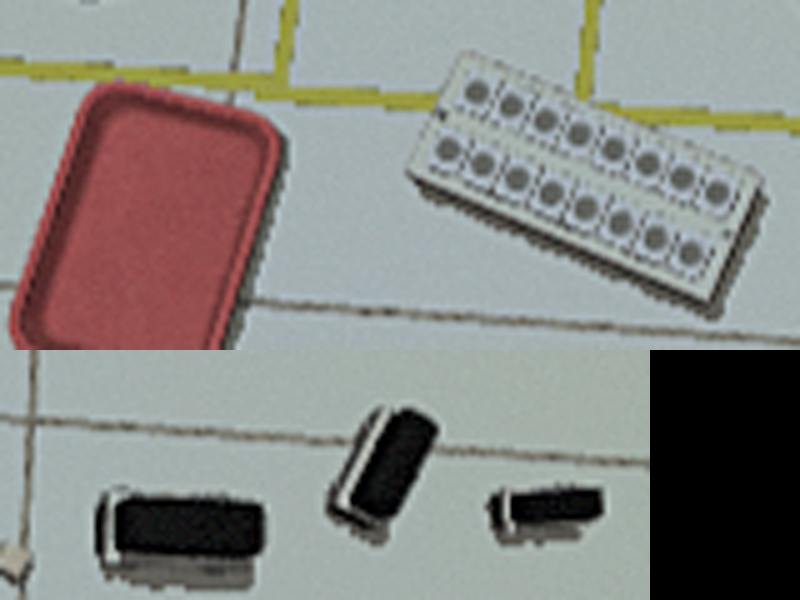

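Run:
```python
from h import *
P=eyes.camera_params('top')
a=lambda x,y:(115+x/5,160+y/5)
b=lambda x,y:(280+x/5,215+(y-350)/5)
A=world(P,*a(448,150),.049);B=world(P,*a(690,252),.049)
print('A',A,'B',B,np.linalg.norm(A-B),'yaw B->A',np.arctan2(*(A-B)[1::-1]))
C=world(P,*a(477,92),.044);D=world(P,*a(717,193),.044)
print('rear',C,D,np.linalg.norm(C-D),'rowgap',np.linalg.norm((A+B-C-D)/2))
g=world(P,*b(395,463),.072); e=world(P,*b(416,415),.074)-world(P,*b(372,508),.074)
print('grip',g,np.linalg.norm(e),np.arctan2(e[1],e[0]))
for l in [((115,525),(263,527)),((510,510),(604,503))]: print(np.linalg.norm(world(P,*b(*l[0]),.07)-world(P,*b(*l[1]),.07)))
c=[world(P,x/1.5,y/1.5,.018) for x,y in((199,264),(259,273),(235,360),(175,345))]
print('tray',np.mean(c,0),[np.linalg.norm(c[i]-c[i-1]) for i in range(4)],np.arctan2(*(c[0]-c[3]+c[1]-c[2])[1::-1]))
for z in (.3,.25,.2): print(arm.ik([g[0],g[1],z],R(np.arctan2(e[1],e[0]))))
```

```text
A [0.55174908 0.12085897 0.049     ] B [ 0.50061422 -0.02750309  0.049     ] 0.1569269768648098 yaw B->A 1.2388842433319582
rear [0.5897462  0.10773127 0.044     ] [ 0.53808337 -0.04098618  0.044     ] 0.1574354670886653 rowgap 0.040321498328213065
grip [ 0.44037409 -0.33333663  0.072     ] 0.05957722258947352 -0.4226409369024276
0.08351773000591398
0.05369544173719266
tray [0.49415961 0.30180075 0.018     ] [np.float64(0.1709923322080699), np.float64(0.12612990816419023), np.float64(0.1821347744676593), np.float64(0.12509300363930334)] -0.14355518666367087
[-0.29326849  0.10635151 -0.09672602  0.         -1.3677188   1.44142388]
[-0.29326849  0.12770202 -0.18360309  0.         -1.25949121  1.44142388]
[-0.29326849  0.15820862 -0.26261583  0.         -1.14997188  1.44142388]
```

All sizes check: strip 156.9 mm (157.5 nominal), row gap 40 mm, grip 60 mm (62), tray about 126 x 180 mm. I'll move above the middle roller and take one close look.

Run:
```python
from h import *
arm.goto([.4404,-.3333,.22],R(-.4226)); print(arm.get_position(),arm.get_clock())
P=save('wrist','w1.png',s=1.5); print([pix(P,p)*1.5 for p in ([.4404,-.3333,.074],[.4404+.031*np.cos(.4226),-.3333-.031*np.sin(.4226),.074])])
np.savez('w1.npz',**P)
```

```text
[ 0.44028544 -0.33361062  0.2199506 ] 1.625
[array([377.14295733, 255.56506812]), array([377.0056824 , 213.49823769])]
```

View pics/w1.png

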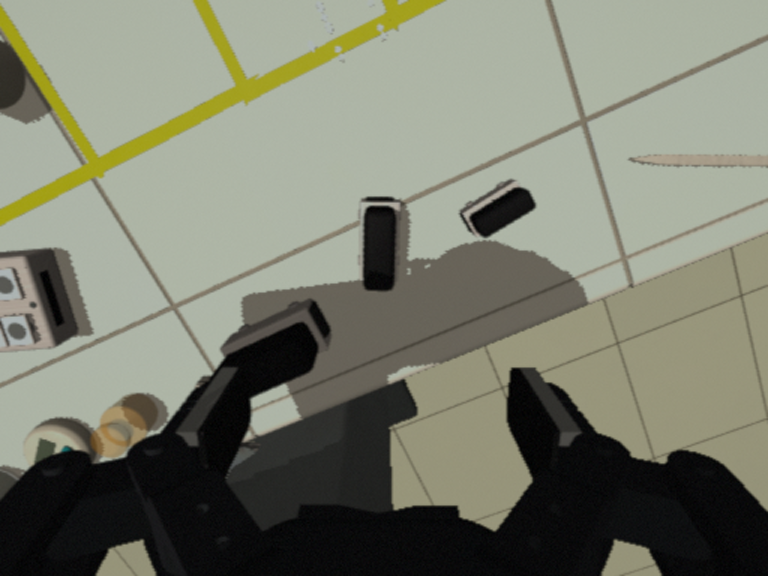

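Run:
```python
from h import *
P=dict(np.load('w1.npz')); print(P['T'][:3,3])
p=[world(P,u/1.5,v/1.5,.074) for u,v in((380,206),(380,290),(364,248),(399,248))]
print(p,np.mean(p[:2],0),np.linalg.norm(p[0]-p[1]),np.linalg.norm(p[2]-p[3]),np.arctan2(*(p[0]-p[1])[1::-1]))
im=cv2.imread('pics/full_w1.png')[120:205,220:290]
cv2.imwrite('pics/c2.png',cv2.convertScaleAbs(cv2.resize(im,None,fx=7,fy=7,interpolation=cv2.INTER_CUBIC),alpha=2.5))
```

```text
[ 0.50925705 -0.36506005  0.39278155]
[array([ 0.47265359, -0.35017128,  0.074     ]), array([ 0.41513475, -0.32421943,  0.074     ]), array([ 0.44958879, -0.32684706,  0.074     ]), array([ 0.43896223, -0.35031035,  0.074     ])] [ 0.44389417 -0.33719535  0.074     ] 0.06310242444752005 0.025757521325530764 -0.4238419920323396
```

View pics/c2.png

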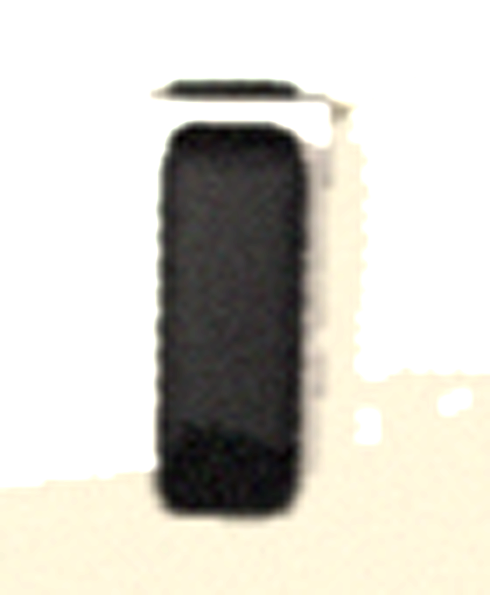

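Close up, the grip measures 63 x 26 mm, centred at (0.444,-0.337), yaw -0.424. This differs 5 mm from the top view, where the side faces blurred the outline, so I'll use the wrist value. Grasping and lifting now.

Run:
```python
from h import *
arm.command_gripper(.06)
x,y=.4439,-.3372; r=R(-.424)
arm.servo_line([x,y,.12],.2,attitude=r)
print(arm.servo_line([x,y,.049],.08,f_stop=10),arm.get_position())
arm.command_gripper(0); print('gap',arm.get_finger_gap(),arm.get_contact_force())
arm.servo_line([x,y,.25],.2); print('gap',arm.get_finger_gap(),arm.get_contact_force())
A=np.array([.5517,.1209]);B=np.array([.5006,-.0275]);u=(A-B)/np.linalg.norm(A-B);yaw=np.arctan2(u[1],u[0])-np.pi
m=(A+B)/2; s=m+u*.060
arm.goto([*s,.25],R(yaw)); arm.servo_line([*s,.125],.2); print(arm.get_position(),arm.get_joint_positions(),arm.get_clock())
save('side','s2.png',(180,60,380,260),3)
P=save('wrist','w2.png',s=1.5); print([pix(P,[*q,.049])*1.5 for q in(A,B)]); np.savez('w2.npz',**P)
```

```text
False [ 0.44433664 -0.33741435  0.04949413]
gap 0.00041660632270412447 [-0.29695666 -0.85244657 -0.0292684 ]
gap -0.00011778845111514108 [0.71507892 0.79252233 0.39106619]
[0.54650722 0.10343073 0.12600694] [ 5.39507090e-01  2.25915412e-01 -3.58323905e-01  6.19537906e-04
 -9.85343953e-01 -8.71427215e-01] 8.2583
[array([378.43280848, 312.45445219]), array([378.24702683,  17.22916827])]
```

View pics/w2.png

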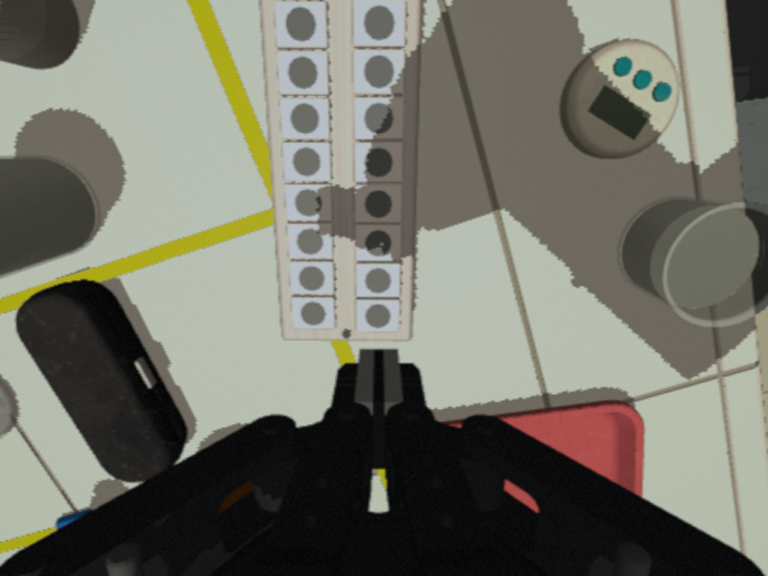

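View pics/s2.png

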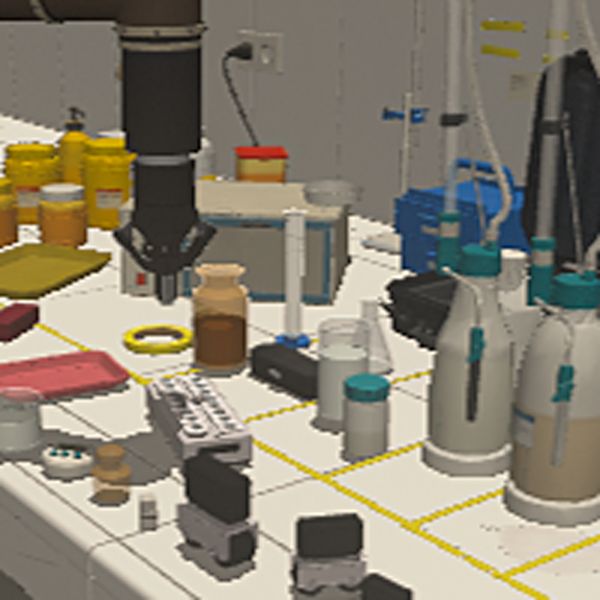

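The gripper closed on nothing (gap 0) and the roller still stands where it was. The strip position is confirmed, though: cap A was predicted at (378,312) and seen at (378,316). I'll check how the TCP projects, then look at the roller again.

Run:
```python
from h import *
P=dict(np.load('w2.npz')); t=arm.get_position(); print(t, pix(P,t)*1.5,pix(P,t-[0,0,.008])*1.5, P['T'][:3,3])
arm.servo_line(t+[0,0,.12],.25)
arm.command_gripper(.06)
arm.goto([.4439,-.3372,.15],R(-.424)); t=arm.get_position()
P=save('wrist','w3.png',s=1.5); print(t,arm.get_clock(),pix(P,t)*1.5,pix(P,[.4439,-.3372,.074])*1.5,P['T'][:3,3]);np.savez('w3.npz',**P)
```

```text
[0.54675149 0.10378821 0.12656927] [376.21657405 338.10409346] [376.3122643  330.67667361] [0.52061971 0.03120102 0.29917832]
[ 0.44429109 -0.33695549  0.15016141] 11.6333 [377.44652128 335.27969023] [378.22297862 283.5087866 ] [ 0.51321548 -0.36836434  0.32303606]
```

View pics/w3.png

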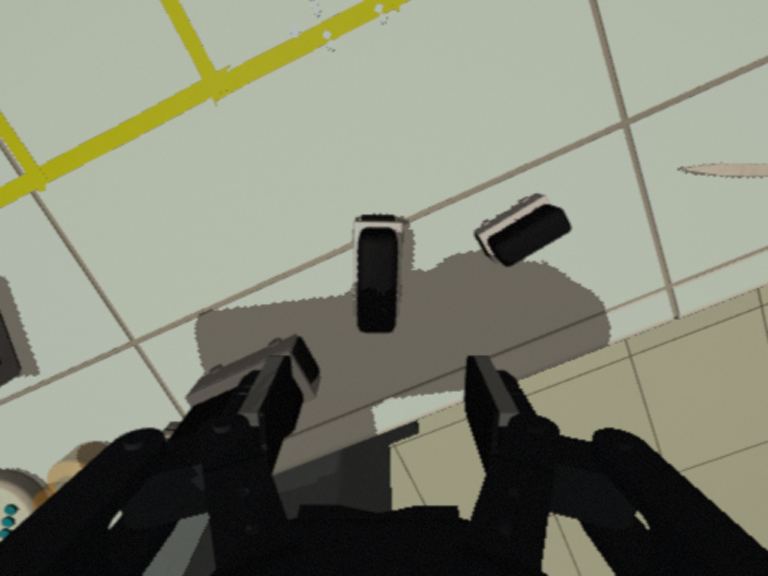

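The roller is undisturbed, with its grip centre at (378,279). But the fingers appear at v≈355 where the TCP should project at 335, so tool and camera disagree. I'll descend, close, and take side and wrist views with the nominal TCP marked.

Run:
```python
from h import *
def shot():
    o=[]
    t=arm.get_position()
    for n in('side','wrist'):
        P=eyes.camera_params(n); im=eyes.grab_frame(n)[:,:,::-1].copy(); cv2.imwrite(f'pics/m{len(rows)}{n}.png',im)
        c=pix(P,t); 
        if n=='side':
            x0,y0=int(c[0])-66,int(c[1])-60; im=cv2.convertScaleAbs(cv2.resize(im[y0:y0+100,x0:x0+133],(400,300),interpolation=cv2.INTER_CUBIC),alpha=1.5); c=(c-[x0,y0])*3; 
        else: im=cv2.convertScaleAbs(cv2.resize(im,(400,300)),alpha=1.5); c=c*400/512
        cv2.drawMarker(im,(int(c[0]),int(c[1])),(0,0,255),0,10,1); o.append(im)
    return np.hstack(o)
rows=[]
print(arm.servo_line([.4439,-.3372,.049],.1,f_stop=10),arm.get_position())
rows.append(shot()); arm.command_gripper(0); print(arm.get_finger_gap(),arm.get_position()); rows.append(shot())
cv2.imwrite('pics/mont.png',np.vstack(rows)); print(arm.get_clock())
```

```text
False [ 0.44437799 -0.33741411  0.04958777]
0.00028216677797163685 [ 0.4438815  -0.33719605  0.04898404]
13.5917
```

View pics/mont.png

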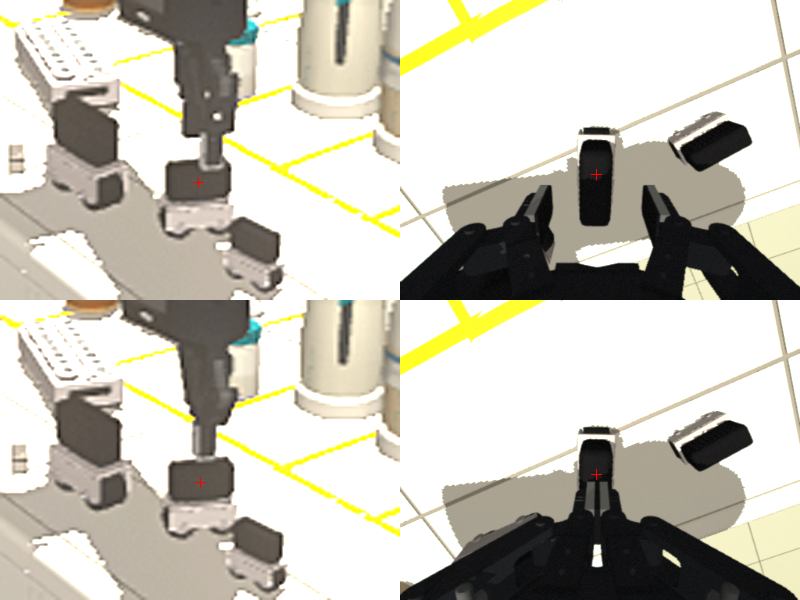

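In the side view the closed fingertips sit just above the grip top, near (204,458), while the marked nominal TCP is at (200,482), inside the grip. So the real fingertips are about 30 mm short of the stated tool frame, though laterally fine. I'll probe the known grip top (74 mm) lightly to measure the offset, then grasp relative to that.

Run:
```python
from h import *
x,y=.4439,-.3372
hit=arm.servo_line([x,y,.025],.03,f_stop=4); zc=arm.get_position()[2]; print(hit,zc)
arm.servo_line([x,y,zc+.03],.15)
if hit:
    arm.command_gripper(.06)
    print(arm.servo_line([x,y,zc-.033],.08,f_stop=10),arm.get_position())
    arm.command_gripper(0); print('gap',arm.get_finger_gap())
    z=arm.get_position()[2]; arm.servo_line([x,y,z+.02],.1); arm.dwell(.3)
    print('gap',arm.get_finger_gap(),arm.get_position(),arm.get_contact_force(),arm.get_clock())
    np.save('zoff.npy',[zc,z])
```

```text
True 0.0438269535961901
False [ 0.44427115 -0.33738428  0.01120071]
gap 0.023210202051625755
gap 0.02342369210039866 [ 0.4435809  -0.33704409  0.0308366 ] [-0.17014736 -0.09232423 -2.692033  ] 16.9333
```

Now held: gap 23 mm and 2.7 N, which is the roller's weight. Moving to the strip and rolling.

Run:
```python
from h import *
zg=np.load('zoff.npy')[1]; print('zg',zg)
A=np.array([.5517,.1209]);B=np.array([.5006,-.0275]);u=(A-B)/np.linalg.norm(A-B);yaw=np.arctan2(u[1],u[0])-np.pi
m=(A+B)/2; st=m+u*.064; en=m-u*.064
arm.servo_line([.4439,-.3372,zg+.16],.25)
arm.goto([*st,zg+.16],R(yaw)); arm.servo_line([*st,zg+.06],.2)
F=lambda s:print(s,np.round(arm.get_position()-[0,0,zg],4),np.round(arm.get_contact_force(),1),round(arm.get_finger_gap(),4),arm.get_clock())
F('above')
print(arm.servo_line([*st,zg+.042],.03,f_stop=35)); F('down')
z=zg+.042
for e in (m,en):
    print(arm.servo_line([*e,z],.06,f_stop=70)); F('roll')
```

```text
zg 0.011376554722736604
above [0.5478 0.1071 0.0608] [ 0.2 -0.7 -2.8] 0.0232 20.2917
False
down [0.5476 0.1075 0.0439] [-5.7  0.8 15. ] 0.0236 21.0417
False
roll [0.5282 0.0475 0.0439] [-1.5  1.1 12.2] 0.0231 22.2583
False
roll [ 0.5075 -0.0136  0.0438] [-1.  -0.8 11.9] 0.0232 23.475
```

Run:
```python
from h import *
zg=np.load('zoff.npy')[1]
A=np.array([.5517,.1209]);B=np.array([.5006,-.0275]);u=(A-B)/np.linalg.norm(A-B)
m=(A+B)/2; st=m+u*.064; en=m-u*.064; z=zg+.0385
F=lambda s:print(s,np.round(arm.get_position()-[0,0,zg],4),np.round(arm.get_contact_force(),1),round(arm.get_finger_gap(),4),arm.get_clock())
arm.servo_line([*en,z],.03,f_stop=40);F('press')
for e in (m,st): print(arm.servo_line([*e,z],.08,f_stop=70));F('back')
arm.servo_line([*st,zg+.16],.25); F('up')
def crop(n,x0,y0,x1,y1,w,h):
    im=eyes.grab_frame(n)[y0:y1,x0:x1,::-1]; return cv2.convertScaleAbs(cv2.resize(im,(w,h),interpolation=cv2.INTER_CUBIC),alpha=1.2)
a=crop('side',210,120,310,220,400,400); b=crop('wrist',0,0,512,384,400,300)
b=np.vstack([b,np.zeros((100,400,3),np.uint8)])
cv2.imwrite('pics/after.png',np.hstack([a,b]))
```

```text
press [ 0.5087 -0.0137  0.0436] [-2.5  0.1 11.1] 0.0235 23.6833
False
back [0.5301 0.0483 0.0433] [-7.2  3.1 34.7] 0.023 24.625
False
back [0.551  0.1093 0.0434] [-6.6  3.8 30.7] 0.023 25.575
up [0.5464 0.1072 0.1593] [-0.1 -0.1 -2.4] 0.023 26.2083
```

View pics/after.png

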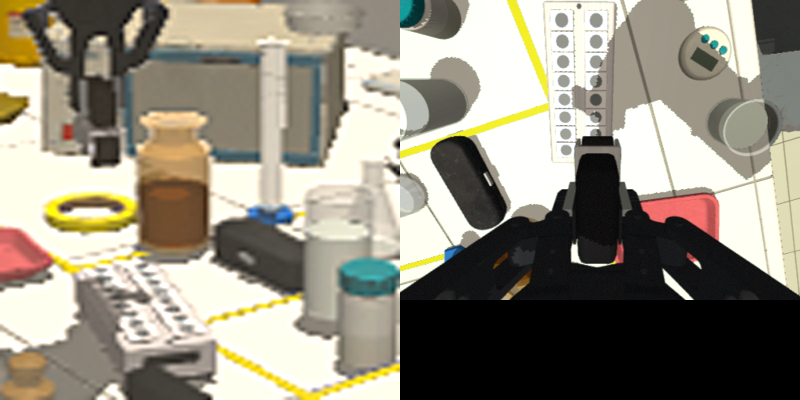

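The carriage stayed level at 43.4 mm under 31–35 N on the return pass, and the side view shows the front strip level with the rear one. Bystanders are in place. Parking now.

Run:
```python
from h import *
zg=np.load('zoff.npy')[1]; t=[.494,.302]
F=lambda s:print(s,np.round(arm.get_position()-[0,0,zg],4),np.round(arm.get_contact_force(),1),round(arm.get_finger_gap(),4),arm.get_clock())
arm.goto([*t,zg+.16],R(-.144)); arm.servo_line([*t,zg+.03],.2); arm.dwell(.2); F('over')
print(arm.servo_line([*t,zg-.003],.03,f_stop=5)); F('down')
arm.command_gripper(.05); F('open')
p=arm.get_position(); arm.servo_line([p[0],p[1],zg+.18],.2); F('up')
a=eyes.grab_frame('side')[130:230,130:263,::-1]; b=eyes.grab_frame('top')[155:255,90:223,::-1]; P=eyes.camera_params('wrist');c=eyes.grab_frame('wrist')[:,:,::-1]
r=lambda i:cv2.convertScaleAbs(cv2.resize(i,(400,300),interpolation=cv2.INTER_CUBIC),alpha=1.3)
cv2.imwrite('pics/end.png',np.vstack([np.hstack([r(a),r(b)]),np.hstack([r(c),0*r(c)])]))
print(pix(P,[.494,.302,.078])*400/512)
```

```text
over [0.4947 0.3027 0.0314] [-1.  -0.2 -2.1] 0.0232 28.5833
True
down [0.4942 0.3018 0.0034] [0.4 0.2 5.5] 0.0235 29.4167
open [0.493  0.3011 0.0023] [ 0.4 -0.4  0.1] 0.0499 29.7917
up [0.4924 0.3006 0.1787] [ 0.   0.6 -0.7] 0.0502 30.8333
[195.22916843 137.95419934]
```

View pics/end.png

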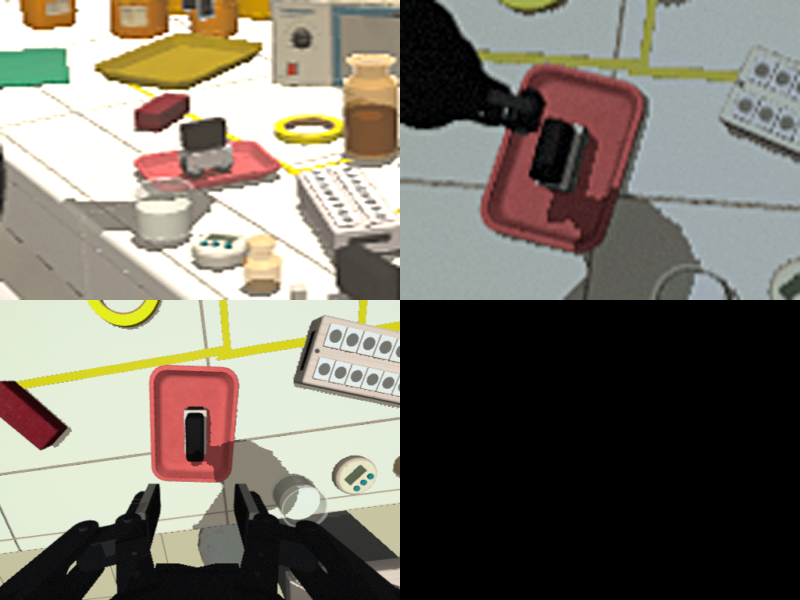

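The roller stands upright near the tray centre and the arm is clear of it. I'll use the last picture to compare the front strip before (left) and after (right).

Run:
```python
from h import *
a=cv2.imread('pics/full_side0.png'); b=eyes.grab_frame('side')[:,:,::-1]
r=lambda i:cv2.resize(i[178:228,222:272],(400,400),interpolation=cv2.INTER_CUBIC)
cv2.imwrite('pics/cmp.png',np.hstack([r(a),r(b)]))
```

```text
(no output)
```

View pics/cmp.png

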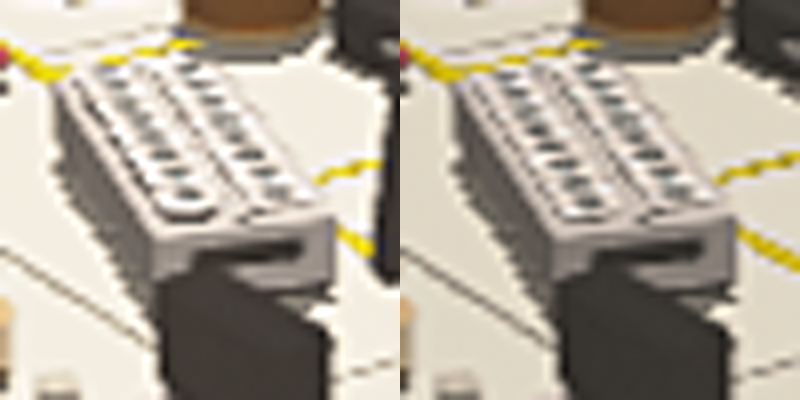

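The proud edge and shadow of the front strip are gone along all eight caps, and it matches the rear strip.

```bash
python3 -c "
from rig import *
print(arm.get_contact_force()); close_job()"
```

```text
[-0.12919309  0.40891364  0.61560583]
the job is handed in; nothing more can be done
```

I picked up the middle roller, rolled it along the front strip and back, parked it standing near the tray's centre, and handed the job in at about 31 of the 51 s.

**Caps:** the forward pass ran at about 12–15 N and the return pass at about 31–35 N. The wheels stayed at the home height, about 43.5 mm against 44 mm nominal. The before/after crops show the front strip flush with the rear one. I had no direct reading of the cap or wheel joints, so that rests on those heights and pictures.

**Parking:** the last pictures show the roller upright on the tray floor, with the tray flat and the arm clear. The bystanders in view looked unmoved.

**What went wrong or disagreed:**
- **Missed grasp:** my first grasp closed on nothing. The real fingertips were about 38 mm short of where the stated tool frame puts them, so I measured the offset with a light touch on the grip top. The next grasp then held.
- **Roller position:** the top and wrist views differed by about 5 mm, and I used the wrist value.

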